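# Show which crown die goes in which gap

### The job

Show the trainee which crown die goes where. Switch on the bench light by pushing its toggle lever all the way over to the far side, then point straight down with the fingertips just above the tallest of the four stone dies on the tray and stay there for a good two seconds, and after that point the same way, again for a good two seconds, just above the gap of the missing tooth in the jaw cast. Point at none of the other dies nor at the complete cast, never touch any die or cast, and leave everything else where it stands.

Things in the scene. Friction and masses are not known exactly. Their poses are not given: they have to be found in the camera images.
- light_lever (a joint): toggle lever of the bench light, rad: 0 = off, leaning 0.5 rad to the robot's side (its box's -x); 1.0 = on, at its stop, leaning 0.5 rad to the far side (+x). Starts between 0 and 0.15. Light friction (about 1 N at the ball); it stays where it is left.
- light_lever_tip (a point): centre of the steel ball, 26 mm across, on the end of the 10 mm thick lever; it swings on a 60 mm radius about a pivot 22 mm above the table: about 75 mm high at either end, 82 mm upright
- light_lever_base: fixed grey switch box 70 mm (x) by 50 mm (y), 25 mm high, that carries the lever in its middle; z up, its +x (within 0.4 rad of the world's) points to the far, on side. Origin at the centre of its underside.
- tray: fixed shallow steel tray 130 x 130 mm, rim 12 mm high, floor 3 mm thick; carries the four dies about 60 mm apart (centres 30 mm off the tray's middle in its x and y). Origin at the centre of its underside.
- die_tall: the tallest die. cream stone crown die: upright turned peg with a foot 23 mm across, a stem 15-17 mm thick and a tapered head 20 mm across, 48 mm tall; stands loose on the tray floor. Origin at the centre of its underside, z up.
- die_tall_top (a point): centre of the flat top of the tallest die, 48 mm above its foot and 51 mm above the table. Pointing at it counts with the TCP 14 to 65 mm above this point; fingertips reach about 19 mm past the TCP.
- die_a: short die. cream stone crown die: upright turned peg with a foot 23 mm across, a stem 15-17 mm thick and a tapered head 20 mm across, 24 mm tall; stands loose on the tray floor. Origin at the centre of its underside, z up.
- die_b: short die. cream stone crown die: upright turned peg with a foot 23 mm across, a stem 15-17 mm thick and a tapered head 20 mm across, 28 mm tall; stands loose on the tray floor. Origin at the centre of its underside, z up.
- die_c: middling die. cream stone crown die: upright turned peg with a foot 23 mm across, a stem 15-17 mm thick and a tapered head 20 mm across, 32 mm tall; stands loose on the tray floor. Origin at the centre of its underside, z up.
- cast_gap: cream stone jaw cast: D-shaped slab 16 mm thick with a horseshoe of teeth on top, tooth tops 30 mm above the table; loose. Origin at the underside, slab from x -36 (round front) to +42 mm, y -36 to +36 mm. One molar is missing: a gap about 14 mm wide in the tooth row on its +y side.
- gap (a point): middle of the gap of the missing molar, level with the tops of the neighbouring teeth (30 mm above the table); in the cast's frame at x +17.5, y +26.2 mm. Pointing at it counts with the TCP 14 to 65 mm above this point.
- cast_full: cream stone jaw cast: D-shaped slab 16 mm thick with a horseshoe of teeth on top, tooth tops 30 mm above the table; loose. Origin at the underside, slab from x -36 (round front) to +42 mm, y -36 to +36 mm. Its tooth row is complete.
- bowl: black rubber mixing bowl, 100 mm across, 55 mm high, loose; origin at its underside
- jar: amber glass jar with a white cap, 50 mm across, 60 mm high, loose; origin at its underside
- carver: slim wax carver with a 10 mm thick brass handle and flat steel blade, 170 mm long, lying along its x, loose
- brush: slim wooden-handled brush, 156 mm long, lying along its x, loose
- dappen: small white ceramic cup, 40 mm across, 25 mm high, loose; origin at its underside
- wax_tin: round flat metal tin, 60 mm across, 22 mm high, loose; origin at its underside

How it is judged (in metres and radians):
On the way, in this order (a step that is already met when the one before it is completed fails the run):
1. the light lever is pushed over to the far side (joint above 0.85 rad) (value of joint light_lever above 0.85 rad), for 0.2 s.
2. pointing straight down just above the tallest die, TCP within 12 mm horizontally of its top's centre and 14 to 65 mm above it, for 2 s (horizontal distance between the grasp point and die_tall_top below 0.012 m and z of the grasp point in the frame of die_tall_top between 0.014 and 0.065 m and angle between the grasp point's own z axis and vertical above 2.8 rad and value of joint light_lever above 0.85 rad), for 2 s.
3. pointing straight down just above the gap of the missing tooth, TCP within 12 mm horizontally and 14 to 65 mm above the tooth tops, for 2 s (horizontal distance between the grasp point and gap below 0.012 m and z of the grasp point in the frame of gap between 0.014 and 0.065 m and angle between the grasp point's own z axis and vertical above 2.8 rad and value of joint light_lever above 0.85 rad), for 2 s.
At the end, for the whole second after the job is handed in: The lever is over to the far side (above 0.85 rad of 1.0), and all dies and casts stand at rest within 5 mm of where they were (value of joint light_lever above 0.85 rad and distance of each of die_tall, die_a, die_b, die_c, cast_gap, cast_full from where it was at the start of the episode below 0.005 m and linear speed of each of die_tall, die_a, die_b, die_c, cast_gap, cast_full below 0.02 m/s); the robot touches nothing.
It fails at once if a die or cast is touched by the robot (contact force between any of the fingers, the arm and die_tall above 0.2 N or contact force between any of the fingers, the arm and die_a above 0.2 N or contact force between any of the fingers, the arm and die_b above 0.2 N or contact force between any of the fingers, the arm and die_c above 0.2 N or contact force between any of the fingers, the arm and cast_gap above 0.2 N or contact force between any of the fingers, the arm and cast_full above 0.2 N).
It fails at once if a die or cast is moved, lifted or tipped (distance of any of die_tall, die_a, die_b, die_c, cast_gap, cast_full from where it was at the start of the episode above 0.008 m).
It fails at once if another die is pointed at (TCP within 12 mm horizontally of its axis and less than 50 mm above its top) ((horizontal distance between the grasp point and die_a below 0.012 m and z of the grasp point in the frame of die_a below 0.074 m) or (horizontal distance between the grasp point and die_b below 0.012 m and z of the grasp point in the frame of die_b below 0.078 m) or (horizontal distance between the grasp point and die_c below 0.012 m and z of the grasp point in the frame of die_c below 0.082 m)).
It fails at once if the complete cast is pointed at (TCP within 30 mm horizontally of its origin and less than 50 mm above its teeth) (horizontal distance between the grasp point and cast_full below 0.03 m and z of the grasp point in the frame of cast_full below 0.08 m).
It fails at once if another thing on the bench is shifted or lifted by more than 15 mm (distance of any of bowl, jar, carver, brush, dappen, wax_tin from where it was at the start of the episode above 0.015 m).
It also fails if it takes over 54 s, if anything falls off the work surface, if the arm or the gripper's body presses on something with over 40 N, if the wrist force passes 120 N, or if a joint passes its speed limit or range.

### The arm

A 7-joint arm with a two-finger parallel gripper is mounted at the origin on the work surface. World frame = base frame: x ahead of the robot, y to its left, z up, the work surface at z = 0. Lengths are in mm, angles in degrees, forces in N, time in s.
With the tool pointing down it reaches from about 425 to 875 mm from the base axis. Payload 8.4 kg.
Tool frame: the origin (TCP) lies between the finger pads, 19 mm behind the fingertips; this is the grasp point; z points along the fingers, y is the line along which they close (so a half turn about z gives the same grasp; the last joint's range is limited). The gripper opens to 87 mm and grips with 3 to 60 N. Pads are 19 mm wide; open, the fingers measure 117 mm over their backs; the gripper's body (75 mm by 190 mm) begins 51 mm behind the grasp point.
Start: joints at [-76.845, 19.091, 2.286, 83.961, -0.768, 76.965, -3.352], TCP at [209.891, 615.151, 241.246] pointing down, gripper open.
Joint ranges: [-147.57, 147.57], [-21.85, 119.76], [-74.77, 79.35], [14.55, 137.4], [-85.83, 265.84], [4.83, 119.75], [-152.11, 152.11]. Speed limits (degrees/s): [127.2, 127.2, 159.86, 159.86, 180, 180, 180].

### API

Orientations are given as a 3x3 rotation matrix whose columns are the frame's x, y, z axes.
In Python, from station import r gives the robot as it stands. The module is installed in compiled form; this text tells all that it offers.
- The arm moves only by the tool move_arm, never from a script. Its argument "motion" is a list that holds one entry, the list of rows, each a list of 7 numbers: the shift along the world's x, y, z in units of 0.02 m (1.0 is 0.02 m), then the turn, a rotation vector about the world's x, y, z in units of 4 degrees (1.0 is 4 degrees), then the opening, from 0 (shut) to 1 (fully open). In form: [[[dx, dy, dz, wx, wy, wz, claw], ...]]. A call has 1 to 20 rows; each row shifts and turns the commanded pose from where the row before left it; what a row does not reach is not made up. A row lasts 1/12 s, in which the tool goes at most 41.7 mm and 7.16 degrees, less where a joint would pass 70% of its speed; a pose out of reach is approached as far as the arm can. A call with a number of a shift or a turn outside -1 to 1 is refused whole. A call with a gripper value outside its range is refused whole. The fingers move at their own pace and stop on an object; "squeeze" is the grip in N (left out, the last holds). Time passes only in rows, so rows that do not move let the fingers close. It gives the time, the measured TCP pose, the force, the opening and the grip force at its end, in the units of the state.
- r.sense(): the state, without advancing time (a new reading comes with each control period).
- r.capture(name): name is "scene" or "top"; returns a dict with "pixels" (480x640x3 uint8, blue, green, red), "intrinsics" (3x3 intrinsics, pixels), "R" (3x3) and "t" (3): a world point X has camera coordinates R X + t. Camera axes: x right, y down, z forward; pixel columns grow to the right and rows downward; lengths in mm; the calibration is good to about 2 mm. A picture is of the moment at which its call begins. There is no depth.
- r.hand_in(): hands the job in; it is judged then, once.
The state is a dict: "clock": time; "q": joint angles; "qd": joint speeds; "joint_efforts": joint torques, N m; "tool_pos": TCP position; "tool_rot": TCP orientation; "contact_force": force on the tool from outside, world axes, zero at the start; "torque": the same for the moment, N m; "finger_gap": finger opening in mm; "grip_force": force on a finger pad.
Only numpy, scipy, OpenCV 4.12 (cv2) and the standard library are available. Lean on these libraries where they do the work, as an engineer would, in place of code of your own. Each camera call takes 0.05 s, during which the arm holds its last target. There are 200 camera calls.

## Working session

There is one attempt and no reset: what is moved stays moved. The work goes in short steps, Python scripts to look and compute and a tool call to move; the robot and the scene stay as the last step left them, time stands still between calls to the robot, and variables do not carry over. Pictures are saved under pics/ and viewed, at most 10 in all, crops included, and the job is handed in when it is done.

Besides the shell and the picture viewer there is one more tool, called after "Request:" as a command line: name --argument value ..., lists and objects as JSON in quotes. move_arm: Moves the arm, as the interface text tells. Its arguments: {"type":"object","properties":{"motion":{"type":"array","items":{"type":"array","items":{"type":"array","items":{"type":"number"}}}},"squeeze":{"type":"number"}},"required":["motion"]}

```bash
mkdir -p pics
cat > h.py <<'E'
import numpy as np,cv2,pickle
def ray(c,u,v,z):
    K,R,t=[np.array(c[k],float) for k in("intrinsics","R","t")]
    d=R.T@np.linalg.inv(K)@[u,v,1]; o=-R.T@t
    return o+d*(z-o[2])/d[2]
def proj(c,X):
    K,R,t=[np.array(c[k],float) for k in("intrinsics","R","t")]
    p=K@(R@np.array(X,float)+t); return p[:2]/p[2]
E
python3 - <<'E'
from station import r
import cv2,pickle
for n in("scene","top"):
    c=r.capture(n); pickle.dump(c,open(n+".pkl","wb")); cv2.imwrite(f"pics/{n}0.png",c["pixels"]); print(n,c["intrinsics"],c["R"],c["t"])
s=r.sense();print(s["clock"],s["tool_pos"],s["tool_rot"],s["finger_gap"])
E
```

```text
scene [[583.13475643   0.         307.48206854]
 [  0.         583.13475643 234.07560882]
 [  0.           0.           1.        ]] [[-0.47516578  0.87982369  0.01130284]
 [ 0.67035204  0.37029759 -0.64304574]
 [-0.56995229 -0.29797645 -0.76574436]] [ 255.3543806  -350.88781968 1448.26244673]
top [[445.37062156   0.         314.11900491]
 [  0.         445.37062156 244.7886715 ]
 [  0.           0.           1.        ]] [[-0.02607683 -0.99880064  0.04144011]
 [-0.99011687  0.02009139 -0.13879811]
 [ 0.13779905 -0.04464997 -0.98945328]] [  1.07134993 579.01404319 808.52790571]
0.1 [209.7687183  614.79468451 240.4437612 ] [[-9.46439023e-01  3.22882388e-01 -3.72573132e-04]
 [ 3.22882584e-01  9.46437943e-01 -1.43453610e-03]
 [-1.10569094e-04 -1.47799833e-03 -9.99998902e-01]] 87.00847705275581
```

View pics/top0.png

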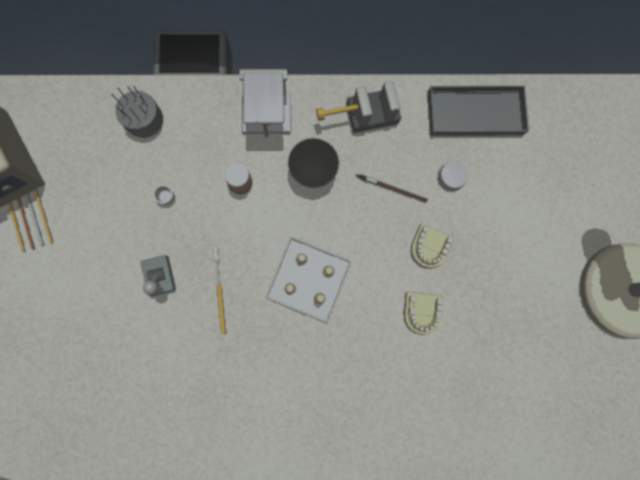

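View pics/scene0.png

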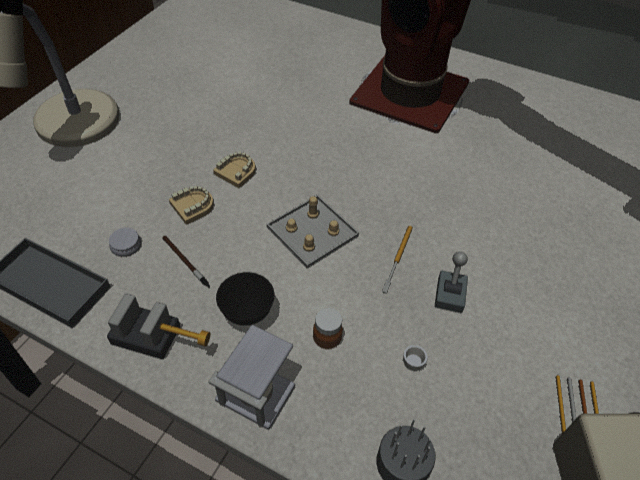

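The top view shows the lever box near (157,278), the tray near (309,281), and the casts near (432,246) and (423,312). In the scene view the tallest die looks like the one nearest the robot, at (313,205). I'll enlarge crops of both.

Run:
```python
import pickle,cv2,numpy as np
t=pickle.load(open("top.pkl","rb"))["pixels"];s=pickle.load(open("scene.pkl","rb"))["pixels"]
def crop(im,u,v,w,h,k): return cv2.resize(cv2.convertScaleAbs(im[v:v+h,u:u+w],alpha=1.4),None,fx=k,fy=k,interpolation=cv2.INTER_CUBIC)
# top: tray 260..360,230..330 ; casts 395..465,215..345
cv2.imwrite("pics/a.png",np.hstack([crop(t,260,235,100,90,4),crop(t,390,215,80,90,4)]))  # tray | cast up
cv2.imwrite("pics/b.png",np.hstack([crop(t,390,270,80,70,5),crop(t,130,245,60,70,5)]))  # cast low | lever
cv2.imwrite("pics/c.png",np.hstack([crop(s,160,145,110,90,5)]))  # casts scene
cv2.imwrite("pics/d.png",np.hstack([crop(s,265,190,95,80,4),crop(s,420,240,70,80,4)]))  # tray | lever
```

```text
(no output)
```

View pics/a.png

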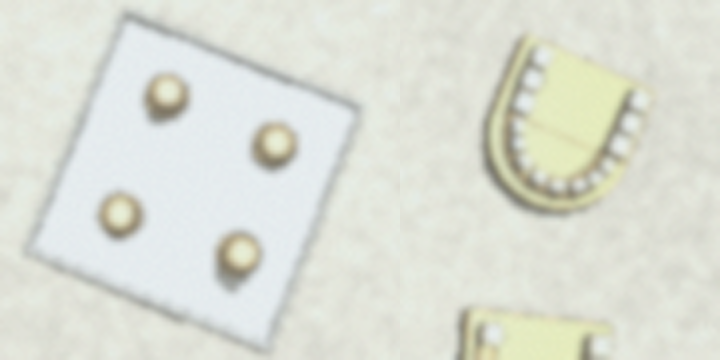

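View pics/b.png

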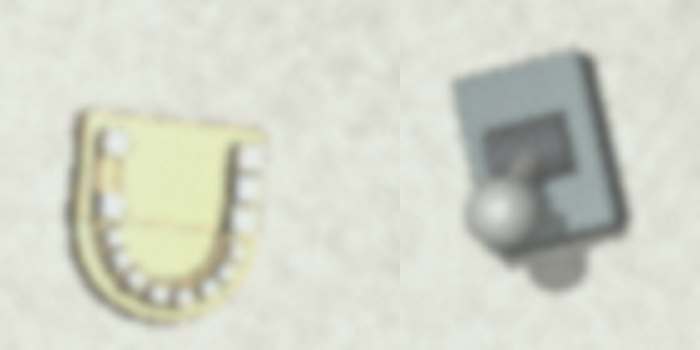

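View pics/c.png

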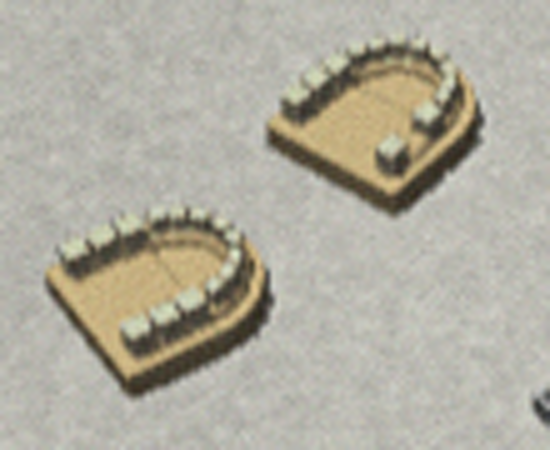

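View pics/d.png

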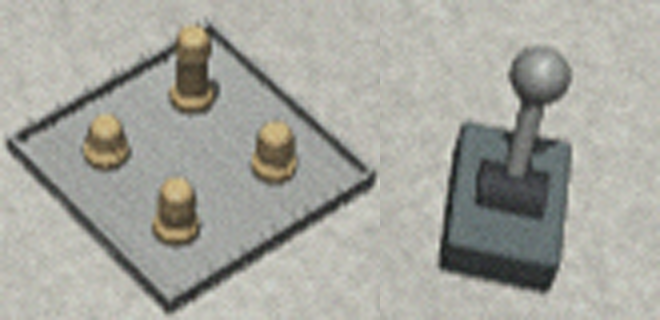

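The crops settle these points:
- **Tall die:** top at scene (313,198.5) and top view (319.6,297.9).
- **Gap:** in the cast nearer the robot, at scene (241.7,170.8) and top view (412.6,304.2).
- **Lever ball:** at scene (459.6,258.4) and top view (150.2,287.2).

Next I triangulate them.

Run:
```python
import pickle,cv2,numpy as np
from h import *
t=pickle.load(open("top.pkl","rb"));s=pickle.load(open("scene.pkl","rb"))
P=lambda c:c["intrinsics"]@np.c_[c["R"],c["t"]]
for n,a,b,z in[("die",(319.6,297.9),(313,198.5),51),("gap",(412.6,304.2),(241.7,170.8),30),("ball",(150.2,287.2),(459.6,258.4),75)]:
    X=cv2.triangulatePoints(P(t),P(s),np.array(a,float),np.array(b,float)).ravel();X=X[:3]/X[3]
    print(n,X.round(1),ray(t,*a,z).round(1),ray(s,*b,z).round(1))
for n,u,v,z in[("d1",260+167/4,235+95/4,33),("d2",260+275/4,235+144/4,33),("d3",260+120/4,235+214/4,33),("full",390+(563-400)/4,215+130/4,20),
 ("boxTL",130+55/5,245+78/5,25),("boxTR",130+176/5,245+50/5,25),("boxBR",130+224/5,245+222/5,25),
 ("carver tip",215,250,5),("carver end",224,332,5),("jar",237,172,60),("bowl",313,160,55)]:
    print(n,ray(t,u-.4,v-.4,z).round(1))
```

```text
die [478.1 -20.   49.7] [477.9 -19.5  51. ] [479.3 -19.7  51. ]
gap [ 461.7 -198.4   27.8] [ 461.9 -198.2   30. ] [ 463.4 -196.7   30. ]
ball [503.7 282.6  76.1] [503.9 282.6  75. ] [502.7 282.7  75. ]
d1 [554.2  12.4  33. ]
d2 [529.6 -38.6  33. ]
d3 [498.1  35.9  33. ]
full [ 572.5 -242.6   20. ]
boxTL [558.2 317.7  25. ]
boxTR [567.9 272.6  25. ]
boxBR [502.  253.4  25. ]
carver tip [578.2 182.    5. ]
carver end [419.3 164.1   5. ]
jar [718.9 131.6  60. ]
bowl [742.4 -13.1  55. ]
```

Lever travel direction is about (0.97, 0.245). I'll bring the closed fingers behind the ball, turned square to that direction.

Request:
move_arm --motion '[[[0.68,-0.96,0,0,0,0.46,0],[0.68,-0.96,0,0,0,0.46,0],[0.68,-0.96,0,0,0,0.46,0],[0.68,-0.96,0,0,0,0.46,0],[0.68,-0.96,0,0,0,0.46,0],[0.68,-0.96,0,0,0,0.46,0],[0.68,-0.96,0,0,0,0.46,0],[0.68,-0.96,0,0,0,0.46,0],[0.68,-0.96,0,0,0,0.46,0],[0.68,-0.96,0,0,0,0.46,0],[0.68,-0.96,0,0,0,0.46,0],[0.68,-0.96,0,0,0,0.46,0],[0.68,-0.96,0,0,0,0.46,0],[0.68,-0.96,0,0,0,0.46,0],[0.68,-0.96,0,0,0,0.46,0],[0.68,-0.96,0,0,0,0.46,0],[0.68,-0.96,0,0,0,0.46,0],[0.68,-0.96,0,0,0,0.46,0],[0,0,0,0,0,0,0],[0,0,0,0,0,0,0]]]'

```text
clock: 1.77
tool_pos: [455.2, 268.3, 241.0]
tool_rot: [[-0.97, -0.244, -0.0], [-0.244, 0.97, -0.0], [0.0, -0.0, -1.0]]
contact_force: [-0.3, 0.3, 0.5]
finger_gap: 0.6
grip_force: 0.0
```

Request:
move_arm --motion '[[[0,0,-0.9,0,0,0,0],[0,0,-0.9,0,0,0,0],[0,0,-0.9,0,0,0,0],[0,0,-0.9,0,0,0,0],[0,0,-0.9,0,0,0,0],[0,0,-0.9,0,0,0,0],[0,0,-0.9,0,0,0,0],[0,0,-0.9,0,0,0,0],[0,0,-0.8,0,0,0,0],[0,0,0,0,0,0,0],[0.3,0.08,0,0,0,0,0],[0.3,0.08,0,0,0,0,0],[0.3,0.08,0,0,0,0,0],[0.3,0.08,0,0,0,0,0],[0.3,0.08,0,0,0,0,0],[0.3,0.08,0,0,0,0,0],[0.3,0.08,0,0,0,0,0],[0.3,0.08,0,0,0,0,0],[0,0,0,0,0,0,0]]]'

```text
clock: 3.35
tool_pos: [504.0, 282.6, 81.3]
tool_rot: [[-0.969, -0.246, 0.001], [-0.246, 0.969, 0.0], [-0.001, -0.0, -1.0]]
contact_force: [-0.1, 0.1, -0.8]
finger_gap: 0.6
grip_force: 0.0
```

Request:
move_arm --motion '[[[0.25,0.06,0,0,0,0,0],[0.25,0.06,0,0,0,0,0],[0.25,0.06,0,0,0,0,0],[0.25,0.06,0,0,0,0,0],[0.25,0.06,0,0,0,0,0],[0.2,0.05,0,0,0,0,0],[0.1,0.03,0,0,0,0,0],[0,0,0,0,0,0,0]]]'

```text
clock: 4.02
tool_pos: [534.2, 289.9, 81.1]
tool_rot: [[-0.969, -0.246, 0.0], [-0.246, 0.969, -0.0], [-0.0, -0.0, -1.0]]
contact_force: [-0.1, -1.0, -0.0]
finger_gap: 0.4
grip_force: 0.1
```

Run:
```python
from station import r
from h import *
c=r.capture("scene");s=r.sense();print(s["contact_force"],s["tool_pos"])
cv2.imwrite("pics/e.png",cv2.resize(cv2.convertScaleAbs(c["pixels"][200:330,390:530],alpha=1.4),None,fx=4,fy=4,interpolation=cv2.INTER_CUBIC))
```

```text
[0.98325772 0.39878675 0.3886698 ] [534.0214716  289.89333061  81.18206153]
```

View pics/e.png

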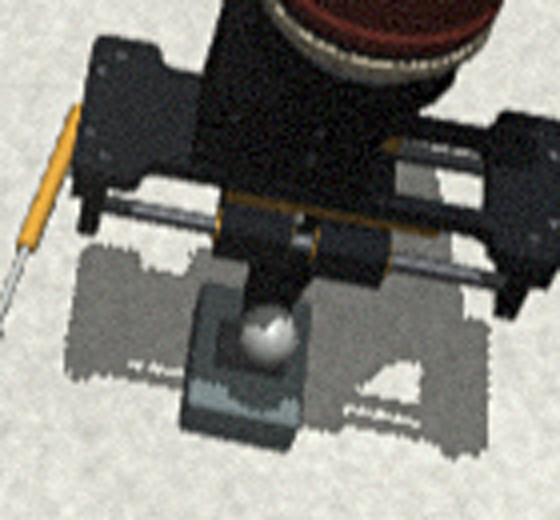

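The picture shows the ball at scene (456.4,283.4), moved well over ahead of the fingers. There's no stop force yet, so I keep pushing gently.

Request:
move_arm --motion '[[[0.1,0.025,0,0,0,0,0],[0.1,0.025,0,0,0,0,0],[0,0,0,0,0,0,0]]]'

```text
clock: 4.32
tool_pos: [535.8, 290.5, 80.7]
tool_rot: [[-0.969, -0.247, -0.004], [-0.247, 0.969, -0.002], [0.005, -0.0, -1.0]]
contact_force: [-8.5, -2.2, 3.6]
finger_gap: 0.8
grip_force: 4.3
```

Run:
```python
from station import r
from h import *
c=r.capture("scene");s=r.sense();print(s["contact_force"],s["tool_pos"]);print(ray(c,456.4,283.4,76))
```

```text
[-9.10225965 -3.02391302  3.09679495] [535.75308432 290.52853604  80.76487763]
[557.31771574 295.50015357  76.        ]
```

Stop reached with an 8.5 N reaction. I'll back off, rise, and travel above the tall die.

Request:
move_arm --motion '[[[0,0,0,0,0,0,0],[0,0,0,0,0,0,0],[-0.3,-0.08,0,0,0,0,0],[-0.7,-0.18,0,0,0,0,0],[-0.8,-0.2,0,0,0,0,0],[0,0,0.8,0,0,0,0],[0,0,0.9,0,0,0,0],[0,0,0.9,0,0,0,0],[0,0,0.9,0,0,0,0],[0,0,0.9,0,0,0,0],[0,0,0.9,0,0,0,0],[0,-0.9,0,0,0,0,0],[0,-0.9,0,0,0,0,0],[0,-0.9,0,0,0,0,0],[0,-0.9,0,0,0,0,0],[0,-0.9,0,0,0,0,0],[0,-0.9,0,0,0,0,0],[0,-0.9,0,0,0,0,0],[0,-0.9,0,0,0,0,0],[0,0,0,0,0,0,0]]]'

```text
clock: 6.03
tool_pos: [501.9, 133.0, 187.2]
tool_rot: [[-0.97, -0.242, 0.001], [-0.242, 0.97, -0.001], [-0.0, -0.001, -1.0]]
contact_force: [-0.2, -1.8, 0.2]
finger_gap: 0.5
grip_force: 0.0
```

Run:
```python
from station import r
from h import *
c=r.capture("scene")
cv2.imwrite("pics/f.png",cv2.resize(cv2.convertScaleAbs(c["pixels"][130:330,150:500],alpha=1.4),None,fx=2.2,fy=2.2,interpolation=cv2.INTER_CUBIC))
```

```text
(no output)
```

View pics/f.png

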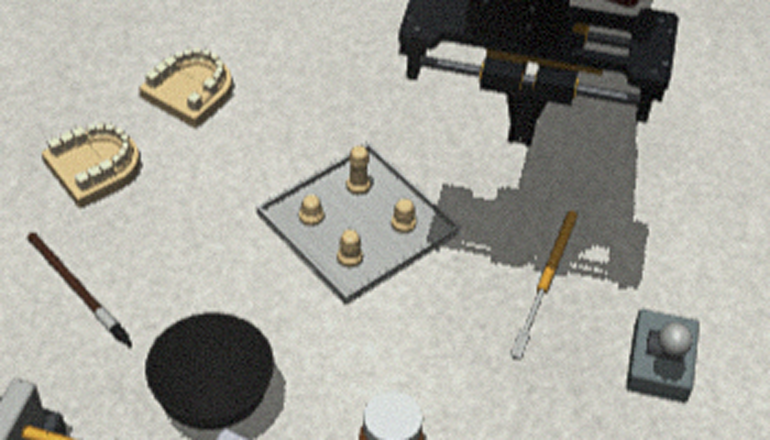

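The scene crop shows the lever left at its far stop (ball at full-frame (456.6,283.4), unchanged), with the dies and casts undisturbed. Now I go to the tall die, from above.

Request:
move_arm --motion '[[[-0.13,-0.85,0,0,0,0,0],[-0.13,-0.85,0,0,0,0,0],[-0.13,-0.85,0,0,0,0,0],[-0.13,-0.85,0,0,0,0,0],[-0.13,-0.85,0,0,0,0,0],[-0.13,-0.85,0,0,0,0,0],[-0.13,-0.85,0,0,0,0,0],[-0.13,-0.85,0,0,0,0,0],[-0.13,-0.85,0,0,0,0,0],[0,0,0,0,0,0,0],[0,0,-0.8,0,0,0,0],[0,0,-0.8,0,0,0,0],[0,0,-0.8,0,0,0,0],[0,0,-0.8,0,0,0,0],[0,0,-0.8,0,0,0,0],[0,0,-0.6,0,0,0,0],[0,0,-0.2,0,0,0,0],[0,0,0,0,0,0,0]]]'

```text
clock: 7.58
tool_pos: [477.7, -14.6, 90.3]
tool_rot: [[-0.969, -0.247, -0.002], [-0.247, 0.969, -0.0], [0.002, -0.0, -1.0]]
contact_force: [0.6, 0.3, 0.8]
finger_gap: 0.4
grip_force: 0.0
```

Run:
```python
from station import r
from h import *
s=r.sense();print(s["tool_pos"],s["contact_force"])
c=r.capture("scene");a=cv2.resize(c["pixels"][150:260,250:370],None,fx=3,fy=3,interpolation=cv2.INTER_CUBIC)
c=r.capture("top");b=cv2.resize(c["pixels"][220:330,250:370],None,fx=3,fy=3,interpolation=cv2.INTER_CUBIC)
cv2.imwrite("pics/g.png",cv2.convertScaleAbs(np.hstack([a,b]),alpha=1.4))
```

```text
[477.70183903 -14.62968249  90.34771956] [0.57293403 0.31058979 0.76540497]
```

View pics/g.png

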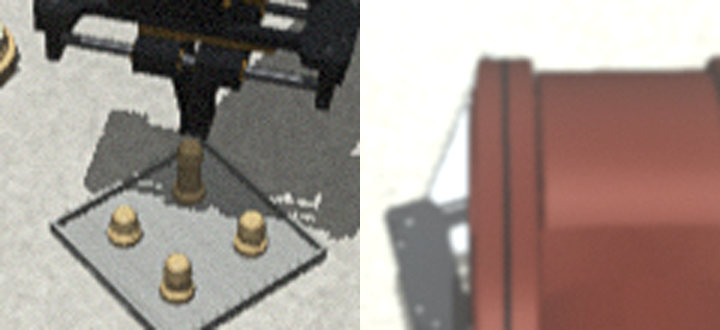

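The fingertips are just above the tall die, at (197,135) against the die top at (190,145) in the crop, about 5 mm off in y. I'll correct that and hold.

Request:
move_arm --motion '[[[0.02,-0.25,0,0,0,0,0],[0,0,0,0,0,0,0],[0,0,0,0,0,0,0],[0,0,0,0,0,0,0],[0,0,0,0,0,0,0],[0,0,0,0,0,0,0],[0,0,0,0,0,0,0],[0,0,0,0,0,0,0],[0,0,0,0,0,0,0],[0,0,0,0,0,0,0],[0,0,0,0,0,0,0],[0,0,0,0,0,0,0],[0,0,0,0,0,0,0],[0,0,0,0,0,0,0],[0,0,0,0,0,0,0],[0,0,0,0,0,0,0],[0,0,0,0,0,0,0],[0,0,0,0,0,0,0],[0,0,0,0,0,0,0],[0,0,0,0,0,0,0]]]'

```text
clock: 9.35
tool_pos: [478.7, -20.3, 91.2]
tool_rot: [[-0.969, -0.247, -0.0], [-0.247, 0.969, -0.0], [0.0, -0.0, -1.0]]
contact_force: [-0.9, -0.5, 0.3]
finger_gap: 0.1
grip_force: 0.0
```

Request:
move_arm --motion '[[[0,0,0,0,0,0,0],[0,0,0,0,0,0,0],[0,0,0,0,0,0,0],[0,0,0,0,0,0,0],[0,0,0,0,0,0,0],[0,0,0,0,0,0,0],[0,0,0,0,0,0,0],[0,0,0,0,0,0,0],[0,0,0,0,0,0,0],[0,0,0,0,0,0,0],[0,0,0,0,0,0,0],[0,0,0,0,0,0,0],[0,0,0,0,0,0,0],[0,0,0,0,0,0,0],[0,0,0,0,0,0,0],[0,0,0,0,0,0,0]]]'

```text
clock: 10.68
tool_pos: [478.7, -20.3, 91.2]
tool_rot: [[-0.969, -0.247, 0.0], [-0.247, 0.969, -0.0], [-0.0, -0.0, -1.0]]
contact_force: [-0.7, -0.5, 0.4]
finger_gap: 0.1
grip_force: 0.0
```

Request:
move_arm --motion '[[[0,0,0.8,0,0,0,0],[0,0,0.9,0,0,0,0],[0,0,0.9,0,0,0,0],[-0.08,-0.89,0.3,0,0,0,0],[-0.08,-0.89,0,0,0,0,0],[-0.08,-0.89,0,0,0,0,0],[-0.08,-0.89,0,0,0,0,0],[-0.08,-0.89,0,0,0,0,0],[-0.08,-0.89,0,0,0,0,0],[-0.08,-0.89,0,0,0,0,0],[-0.08,-0.89,0,0,0,0,0],[-0.08,-0.89,0,0,0,0,0],[-0.08,-0.89,0,0,0,0,0],[0,0,-0.8,0,0,0,0],[0,0,-0.8,0,0,0,0],[0,0,-0.8,0,0,0,0],[0,0,-0.6,0,0,0,0],[0,0,0,0,0,0,0],[0,0,0,0,0,0,0]]]'

```text
clock: 12.27
tool_pos: [462.3, -198.3, 89.1]
tool_rot: [[-0.969, -0.246, -0.001], [-0.246, 0.969, -0.0], [0.001, 0.0, -1.0]]
contact_force: [0.7, 0.3, -0.6]
finger_gap: 0.4
grip_force: 0.0
```

Request:
move_arm --motion '[[[0,0,-0.5,0,0,0,0],[0,0,-0.4,0,0,0,0],[0,0,0,0,0,0,0],[0,0,0,0,0,0,0],[0,0,0,0,0,0,0],[0,0,0,0,0,0,0],[0,0,0,0,0,0,0],[0,0,0,0,0,0,0],[0,0,0,0,0,0,0],[0,0,0,0,0,0,0],[0,0,0,0,0,0,0],[0,0,0,0,0,0,0],[0,0,0,0,0,0,0],[0,0,0,0,0,0,0],[0,0,0,0,0,0,0],[0,0,0,0,0,0,0],[0,0,0,0,0,0,0],[0,0,0,0,0,0,0],[0,0,0,0,0,0,0],[0,0,0,0,0,0,0]]]'

```text
clock: 13.93
tool_pos: [462.7, -198.2, 71.2]
tool_rot: [[-0.969, -0.247, -0.0], [-0.247, 0.969, 0.0], [0.0, 0.0, -1.0]]
contact_force: [0.5, 0.1, 0.6]
finger_gap: 0.7
grip_force: 0.0
```

Run:
```python
from station import r
from h import *
s=r.sense();print(s["tool_pos"],s["contact_force"])
c=r.capture("scene")
cv2.imwrite("pics/h.png",cv2.resize(cv2.convertScaleAbs(c["pixels"][100:330,150:500],alpha=1.4),None,fx=2.2,fy=2.2,interpolation=cv2.INTER_CUBIC))
```

```text
[ 462.68409559 -198.24239467   71.24715666] [0.51060689 0.09675483 0.64423455]
```

View pics/h.png

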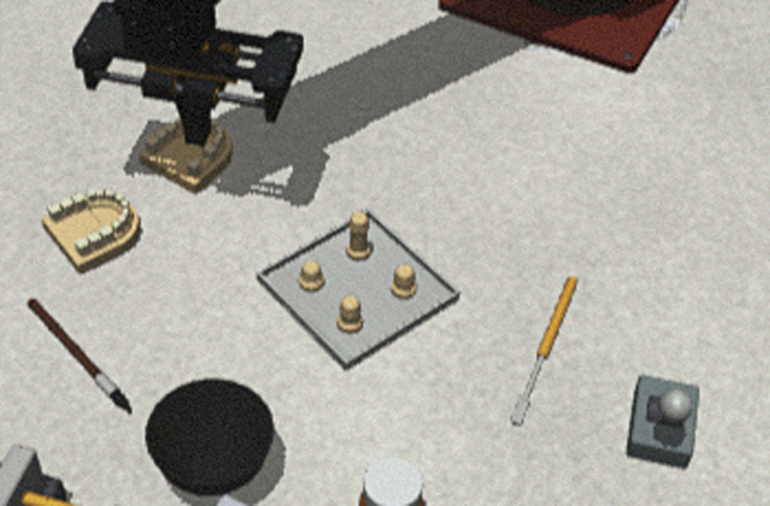

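Request:
move_arm --motion '[[[0,0,0,0,0,0,0],[0,0,0,0,0,0,0],[0,0,0,0,0,0,0],[0,0,0,0,0,0,0],[0,0,0,0,0,0,0],[0,0,0,0,0,0,0],[0,0,0,0,0,0,0],[0,0,0,0,0,0,0],[0,0,0,0,0,0,0],[0,0,0,0,0,0,0],[0,0,0,0,0,0,0],[0,0,0,0,0,0,0],[0,0,0,0,0,0,0],[0,0,0,0,0,0,0],[0,0,0,0,0,0,0],[0,0,0,0,0,0,0]]]'

```text
clock: 15.32
tool_pos: [462.7, -198.3, 71.3]
tool_rot: [[-0.969, -0.247, 0.0], [-0.247, 0.969, -0.0], [-0.0, -0.0, -1.0]]
contact_force: [-0.7, 0.4, -0.6]
finger_gap: 0.5
grip_force: 0.0
```

The picture shows the fingertips over the gap side of the near cast (crop (197,143)). The lever is still over and everything else is in place. I'll rise clear and hand in.

Request:
move_arm --motion '[[[0,0,0.6,0,0,0,0],[0,0,0.8,0,0,0,0],[0,0,0.8,0,0,0,0],[0,0,0.8,0,0,0,0],[0,0,0.8,0,0,0,0],[0,0,0.4,0,0,0,0],[0,0,0,0,0,0,0],[0,0,0,0,0,0,0]]]'

```text
clock: 15.98
tool_pos: [462.9, -198.2, 155.5]
tool_rot: [[-0.969, -0.247, 0.001], [-0.247, 0.969, 0.0], [-0.001, -0.0, -1.0]]
contact_force: [0.5, 1.1, -0.4]
finger_gap: 0.4
grip_force: 0.0
```

```bash
python3 -c "
from station import r
print(r.hand_in())"
```

```text
the job is handed in; nothing more can be done
None
```

I pushed the light lever to its far stop, pointed for about 3 s above the tallest die and then about 3 s above the missing-tooth gap, touched no die or cast as far as the pictures and force readings show, and handed the job in at about 16 s; no verdict came back.

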